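# Lift a fritter out of its tray on the slotted turner and let it drip

### The arm

A 6-joint arm with a two-finger parallel gripper is mounted at the origin on the work surface. World frame = base frame: x ahead of the robot, y to its left, z up, the work surface at z = 0. Lengths are in m, angles in rad, forces in N, time in s.
With the tool pointing down it reaches from about 0.375 to 0.975 m from the base axis. Payload 3.8 kg.
Tool frame: the origin (TCP) lies midway between the tips of the shut fingers; the grasp point (between the pads) lies 19 mm behind it; z points along the fingers, y is the line along which they close (so a half turn about z gives the same grasp; the last joint's range is limited). The gripper opens to 88 mm and grips with 3 to 60 N. Pads are 18 mm wide; open, the fingers measure 123 mm over their backs; the gripper's body (75 mm by 187 mm) begins 45 mm behind the grasp point.
Start: joints at [1.085, 0.264, 1.604, -0, 1.274, -0.037], TCP at [0.293, 0.608, 0.214] pointing down, gripper open.
Joint ranges: [-2.63, 2.63], [-0.94, 2.18], [0.31, 2.57], [-1.31, 4.45], [0, 2.66], [-2.55, 2.55]. Speed limits (rad/s): [2.57, 2.57, 3.14, 3.14, 3.14, 3.14].

### API

Orientations are given as a rotation vector (axis times angle).
In Python, from cell import manip, inverse_kinematics, cams, order gives the robot as it stands. Calls block until the motion is done:
- manip.move_pose(position, orientation): joint-space move of the TCP to a pose.
- manip.move_linear(position, rate=0.15, rot=None): straight line of the TCP; rot=None keeps the orientation; rate is the mean speed in m/s.
- manip.set_joints(angles): joint-space move.
- manip.set_gripper(opening, force=None): finger opening in m; force is the grip in N (None keeps the last); returns when the fingers have stopped.
- manip.dwell(seconds).
- inverse_kinematics(position, orientation): joint angles nearest the present ones, or None.
- manip.state(): the state.
- cams.capture(name): name is "scene" or "top" or "wrist"; returns a dict with "image" (480x640x3 uint8, blue, green, red), "z_map" (480x640 float32, m along the optical axis (not along the pixel's ray), 0 where there is no reading), "intrinsics" (3x3 intrinsics, pixels), "position" and "orientation" of the camera in the world; the wrist camera has in their place "T_tool_cam" (4x4, takes a point from camera to tool coordinates, whose origin is the TCP and whose axes are the flange's). Camera axes: x right, y down, z forward; pixel columns grow to the right and rows downward; lengths in m; the calibration is good to about 2 mm. A picture is of the moment at which its call begins: read the wrist's pose just before it.
A pose or a line that the arm cannot do raises manip.IKError and nothing moves.
- order.close_job(): hands the job in; it is judged then, once.
The state is a dict: "clock": time; "joint_pos": joint angles; "joint_velocities": joint speeds; "tau": joint torques, N m; "tool_pos": TCP position; "tcp_rot": TCP orientation; "contact_force": force on the tool from outside, world axes, zero at the start; "moment": the same for the moment, N m; "gripper_width": finger opening in m; "grasp_force": force on a finger pad.
Only numpy, scipy, OpenCV 4.12 (cv2) and the standard library are available. Lean on these libraries where they do the work, as an engineer would, in place of code of your own. Each camera call takes 0.05 s, during which the arm holds its last target. There are 200 camera calls.

### The job

Draw the slotted turner up out of the bamboo caddy, swing it over from standing to level, slide its blade under the fried fritter lying in the stainless tray and lift the fritter off. Finish still holding the turner by its handle, with the fritter lying level on the blade about ten centimetres above the tray and over it, so that it can drip: nothing is put down or let go. Do not touch the fritter with the gripper, leave the rice paddle in the caddy, and leave the caddy, the tray and the things standing around them where they are.

Things in the scene. Friction and masses are not known exactly. Their poses are not given: they have to be found in the camera images.
- turner: Slotted steel turner, brown wooden handle, 280 mm long, 130 g. Origin: middle of the blade's leading edge, underside. Own frame: blade flat along -x, 105 mm long, 80 mm wide (y), 2.5 mm thick (first 14 mm: 1.6), three slots; z out of its upper face. Starts standing in either compartment of the caddy, leading edge on the floor, blade's x axis leaning 56 degrees below level towards the caddy's -y.
- turner_bend (a point): Where the handle bends up from the rear of the blade, at (-101, 0, 3) mm in the turner's frame, axes of the turner. From here a straight neck (14 mm wide, 4 thick, 45 mm) and the handle run to -x and +z, 30 degrees above the blade. As it starts, the handle is almost upright, its end about 260 mm high; the blade's rear edge rests on the compartment's +y wall. It comes out straight up.
- turner_grip (a point): Point on the centre line of the handle, 95 mm behind the bend, at (-183, 0, 50.5) mm in the turner's frame, axes of the turner. The wooden handle runs from 50 mm before it (towards the blade) to 75 mm behind it; it is 22 mm wide (y) and 14 mm thick. Grip its two side faces, 22 mm apart in y. The turner's balance point lies near its bend.
- caddy: Bamboo utensil caddy, 210 mm (x) by 72 mm (y), 110 mm high, 0.8 kg, not fastened. Origin: centre of the underside. Walls and floor 6 mm; two open compartments side by side along x, centred at x = -51 and +51 mm, each 96 mm (x) by 60 mm (y) inside and 104 mm deep.
- paddle: White melamine rice paddle, 205 mm long, 64 mm wide, 60 g, standing leading edge down in the caddy's other compartment, its handle up to about 185 mm high. Origin: at its lower end. Bystander.
- tray: Flat stainless tray, 220 mm (x) by 320 mm (y), 0.85 kg, not fastened. Origin: centre of the underside. Floor 3 mm thick; upright wall all round, 3 mm thick, 18 mm high from the counter, with a 20 mm high rounded rim. Inside 214 by 314 mm.
- fritter: Golden fried fritter with two shrimps on top: a stiff disc 92 mm across, 14 mm thick, 70 g (varies), flat on the tray floor, 10 to 65 mm from the tray's -y wall. Origin: centre of the underside, z up. Underside flat to radius 27 mm, then curling up evenly to 6.5 mm at the edge, so a thin blade gets under. Oily (friction 0.35): slides when pushed until the tray's wall stops it.
- ramekin: Small empty glass ramekin, 80 mm across the rim, 42 mm high, between tray and caddy. Origin: centre of the underside. Bystander.
- plate: Green melamine plate, 210 mm across, 22 mm high, beyond the tray. Origin: centre of the underside. Bystander.
- lunch_box: Closed plastic lunch box, 133 by 199 mm, 71 mm high, beyond the tray, on the right. Origin: centre of the underside. Bystander.
- sauce_bottle: Brown glass sauce bottle with a red cap, 60 mm across, 210 mm high, left of the caddy. Origin: centre of the underside. Bystander.
- salt_jar: Glass salt jar with a steel cap, 60 mm across, 85 mm high, right of the tray. Origin: centre of the underside. Bystander.
- tea_cup: White ceramic cup, 72 mm across, 55 mm high, left of the plate. Origin: centre of the underside. Bystander.
Not all that is in view belongs to the job. What is meant by the fritter is not turquoise, and is the larger of those in its own colour.

How it is judged:
On the way, in this order (a step that is already met when the one before it is completed fails the run):
1. the turner is held by the fingers, drawn up until it is clear of the caddy (contact force between the fingers and turner above 1 N and height (world z) of turner above 0.112 m and contact force between turner and caddy below 0.1 N), for 0.1 s.
2. the fritter lies on the blade and is lifted off the tray (contact force between the fingers and turner above 1 N and contact force between turner and fritter above 0.2 N and contact force between fritter and tray below 0.05 N and height (world z) of fritter above 0.03 m), for 0.2 s.
At the end, for the whole second after the job is handed in: Fingers hold the turner; the fritter lies on its blade, borne by nothing else, at rest, level within 0.2 rad (blade 0.25), underside 70 to 250 mm up, centre over the tray. Turner clear of tray and caddy. Caddy upright, paddle in it; caddy and tray within 50 mm of where they stood (contact force between the fingers and turner above 1 N and contact force between turner and fritter above 0.2 N and height (world z) of fritter between 0.07 and 0.25 m and angle between fritter's own z axis and vertical below 0.2 rad and angle between turner's own z axis and vertical below 0.25 rad and x of fritter in the frame of turner between -0.1 and -0.01 m and z of fritter in the frame of turner above 0 m and x of fritter in the frame of tray between -0.11 and 0.11 m and y of fritter in the frame of tray between -0.16 and 0.16 m and linear speed of fritter below 0.03 m/s and contact force between each of fritter, turner and tray below 0.05 N and contact force between turner and caddy below 0.05 N and contact force between the arm and fritter below 0.05 N and angle between caddy's own z axis and vertical below 0.1 rad and height (world z) of paddle below 0.03 m and distance of each of caddy, tray from where it was at the start of the episode below 0.05 m); the arm keeps its last pose, push and grip.
It fails at once if the gripper or arm touches the fritter (contact force between the arm and fritter above 0.5 N).
It fails at once if the caddy is tipped or dragged away (angle between caddy's own z axis and vertical above 0.35 rad or distance of caddy from where it was at the start of the episode above 0.05 m).
It fails at once if the tray is shoved away (distance of tray from where it was at the start of the episode above 0.05 m).
It fails at once if the rice paddle is taken out of the caddy (height (world z) of paddle above 0.05 m).
It fails at once if a bystander on the counter is shifted or knocked over (distance of any of ramekin, plate, lunch_box, sauce_bottle, salt_jar, tea_cup from where it was at the start of the episode above 0.03 m or angle between any of sauce_bottle, salt_jar, ramekin, tea_cup's own z axis and vertical above 0.5 rad).
It also fails if it takes over 48 s, if anything falls off the work surface, if the arm or the gripper's body presses on something with over 40 N, if the wrist force passes 120 N, or if a joint passes its speed limit or range.

## Working session

There is one attempt and no reset: what is moved stays moved. The work goes in short steps, each a Python script; the robot and the scene stay as the last script left them, time stands still between calls to the robot, and variables do not carry over. Pictures are saved under pics/ and viewed, at most 10 in all, crops included, and the job is handed in when it is done.

```bash
ls; mkdir -p pics; cat > h.py <<'E'
import numpy as np, cv2
from scipy.spatial.transform import Rotation as R
from cell import manip, inverse_kinematics, cams, order
def cap(n):
    s=manip.state(); d=cams.capture(n)
    if n=="wrist":
        T=np.eye(4);T[:3,:3]=R.from_rotvec(s["tcp_rot"]).as_matrix();T[:3,3]=s["tool_pos"]
        T=T@np.array(d["T_tool_cam"])
    else:
        T=np.eye(4);o=np.array(d["orientation"],float)
        T[:3,:3]=o if o.shape==(3,3) else R.from_rotvec(o).as_matrix()
        T[:3,3]=d["position"]
    return d,T
def cloud(d,T):
    K=np.array(d["intrinsics"]);z=d["z_map"];v,u=np.mgrid[:480,:640]
    P=np.stack([(u-K[0,2])/K[0,0]*z,(v-K[1,2])/K[1,1]*z,z],-1)@T[:3,:3].T+T[:3,3]
    P[z==0]=np.nan
    return P
E
python3 - <<'E'
from h import *
print(manip.state())
for n in["scene","top"]:
    d,T=cap(n); print(n,T.round(3).tolist(),d["orientation"],np.array(d["intrinsics"]).tolist())
    cv2.imwrite(f"pics/{n}.png",d["image"]); np.savez(f"{n}.npz",P=cloud(d,T),im=d["image"],T=T,K=d["intrinsics"])
E
```

```text
pics
{'clock': 0.0, 'joint_pos': array([ 1.08511877e+00,  2.64714699e-01,  1.60536604e+00, -1.48298540e-05,
        1.27371026e+00, -3.69094635e-02]), 'joint_velocities': array([-6.18281907e-04,  1.94259021e-04,  2.57971149e-05,  3.61457296e-04,
        4.47267513e-04, -7.69173416e-04]), 'tau': array([ 1.03608247e-03, -5.02073050e+01, -3.56887400e+01,  7.31087197e-02,
        2.87049834e-02, -1.13067488e-04]), 'tool_pos': array([0.29250604, 0.60747745, 0.21251828]), 'tcp_rot': array([-0.6988925 , -3.06229663,  0.0033411 ]), 'contact_force': array([ 0.81516357, -0.2044778 , -0.38928665]), 'moment': array([-0.0227277 ,  0.01651526, -0.04783581]), 'grasp_force': 0.0, 'gripper_width': 0.08798185830528588}
scene [[0.607, 0.421, -0.674, 1.444], [0.794, -0.301, 0.528, -0.725], [0.019, -0.856, -0.517, 0.852], [0.0, 0.0, 0.0, 1.0]] [-1.93061308 -0.96715798  0.52110297] [[465.3887083108918, 0.0, 322.9691728882861], [0.0, 465.3887083108918, 244.31035617122018], [0.0, 0.0, 1.0]]
top [[-0.014, -0.995, 0.103, 0.41], [-1.0, 0.015, 0.009, -0.009], [-0.01, -0.103, -0.995, 1.193], [0.0, 0.0, 0.0, 1.0]] [-2.14829724  2.17892296 -0.10164939] [[444.6279934010508, 0.0, 314.2762254768286], [0.0, 444.6279934010508, 242.34123065977673], [0.0, 0.0, 1.0]]
```

View pics/scene.png

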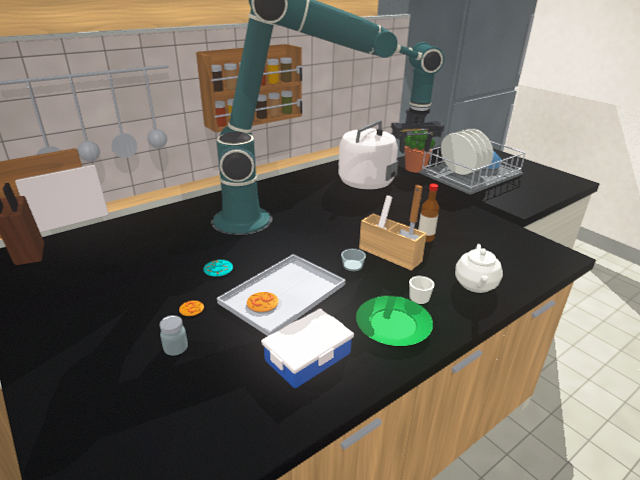

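View pics/top.png

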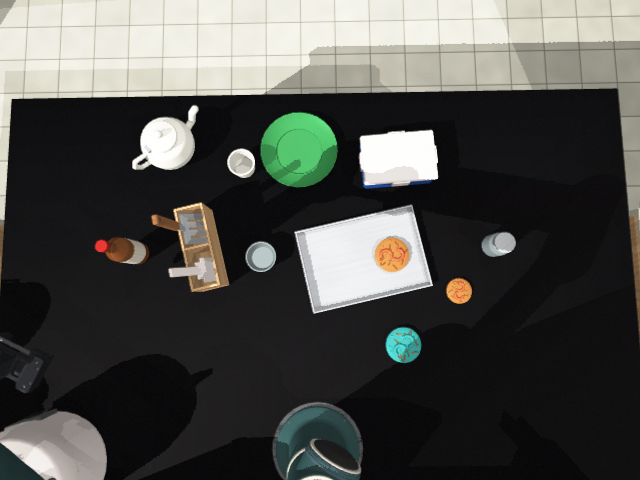

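Scene: three candidates in the top view. Large orange fritter (392,254) in the tray, small orange one (459,291) on the counter, turquoise one (403,345). The first fits: it is orange, the larger of the two, and in the tray. The caddy is at about (203,248). The turner (brown handle, tip 160,220) stands in the far compartment and the paddle (185,271) in the near one. Next I'll measure and make a crop to confirm.

```bash
cat > m.py <<'E'
from h import *
D=np.load("top.npz");P=D["P"];im=D["im"];S=np.load("scene.npz");Q=S["P"];si=S["im"]
def rect(pts,n):
    r=cv2.minAreaRect((pts[:,:2]*1000).astype(np.float32)); print(n,np.round(r[0],1),np.round(r[1],1),round(r[2],2), cv2.boxPoints(r).round(0).tolist())
def sel(P,x0,x1,y0,y1,z0,z1):
    with np.errstate(invalid='ignore'):
        return (P[...,0]>x0)&(P[...,0]<x1)&(P[...,1]>y0)&(P[...,1]<y1)&(P[...,2]>z0)&(P[...,2]<z1)
for nm,X in(("top",P),("scene",Q)):
    # caddy rim
    m=sel(X,.3,.7,.15,.42,.102,.116); rect(X[m],nm+" caddy rim")
    m=sel(X,.3,.65,-.32,.09,.012,.03); 
    rect(X[m],nm+" tray wall")
for nm,X,I in(("top",P,im),("scene",Q,si)):
    hsv=cv2.cvtColor(I,cv2.COLOR_BGR2HSV)
    org=(hsv[...,0]<25)&(hsv[...,1]>150)&(hsv[...,2]>120)
    n,l,st,c=cv2.connectedComponentsWithStats((org&sel(X,.2,.7,-.4,.05,-.01,.05)).astype(np.uint8))
    for i in range(1,n):
        if st[i,4]>60:
            p=X[l==i]; (cx,cy),r=cv2.minEnclosingCircle((p[:,:2]*1000).astype(np.float32)); print(nm,"fritter",c[i].round(),st[i,4],round(cx),round(cy),round(r),np.nanpercentile(p[:,2],[5,50,95]).round(3))
    br=(hsv[...,0]<20)&(hsv[...,1]>100)&sel(X,.3,.75,.2,.45,.13,.30)
    p=X[br]; print(nm,"brown",len(p))
    for z in np.arange(.13,.29,.02):
        q=p[(p[:,2]>=z)&(p[:,2]<z+.02)]
        if len(q): print(round(z+.01,2),len(q),np.median(q,0).round(3),q.min(0).round(3),q.max(0).round(3))
    m=sel(X,.3,.75,.2,.45,.12,.3)&(hsv[...,1]<60); p=X[m]; print("white",len(p),p.min(0).round(3),p.max(0).round(3))
o=np.hstack([cv2.resize(im[185:325,280:480],(400,280)),cv2.resize(im[190:310,140:240],(336,400))[:280]])
o=np.vstack([o,cv2.resize(si[170:290,340:450],(736,300))[:300]])
cv2.imwrite("pics/crop.png",o)
E
python3 m.py
```

```text
top caddy rim [516.9 290. ] [209.8  73.5] 12.99 [[406.0, 302.0], [423.0, 231.0], [627.0, 278.0], [611.0, 349.0]]
top tray wall [ 442.  -137.3] [317.4 323. ] 12.26 [[253.0, -13.0], [321.0, -329.0], [631.0, -261.0], [563.0, 54.0]]
scene caddy rim [519.4 288.3] [212.9  83.5] 13.92 [[406.0, 303.0], [426.0, 222.0], [633.0, 273.0], [613.0, 354.0]]
scene tray wall [ 443.4 -138.7] [321.8 325.3] 12.32 [[252.0, -14.0], [321.0, -332.0], [635.0, -263.0], [566.0, 54.0]]
top fritter [392. 254.] 847 498 -204 44 [0.011 0.016 0.021]
top fritter [457. 291.] 450 400 -378 33 [0.003 0.009 0.013]
top brown 275
0.14 21 [0.553 0.327 0.144] [0.503 0.323 0.13 ] [0.573 0.449 0.149]
0.16 33 [0.562 0.327 0.16 ] [0.552 0.323 0.151] [0.574 0.335 0.17 ]
0.18 35 [0.56  0.327 0.179] [0.552 0.324 0.172] [0.573 0.334 0.19 ]
0.2 37 [0.558 0.329 0.199] [0.551 0.326 0.19 ] [0.573 0.337 0.209]
0.22 42 [0.56  0.33  0.221] [0.551 0.328 0.21 ] [0.572 0.34  0.229]
0.24 38 [0.559 0.331 0.24 ] [0.55  0.328 0.231] [0.572 0.34  0.25 ]
0.26 69 [0.56  0.337 0.258] [0.551 0.33  0.251] [0.57  0.345 0.264]
white 193 [0.44  0.299 0.12 ] [0.568 0.332 0.248]
scene fritter [262. 302.] 476 499 -206 48 [0.011 0.016 0.021]
scene fritter [193. 307.] 256 395 -377 40 [-0.     0.009  0.013]
scene brown 265
0.14 36 [0.565 0.328 0.142] [0.5   0.319 0.13 ] [0.577 0.45  0.15 ]
0.16 40 [0.569 0.325 0.162] [0.557 0.32  0.152] [0.578 0.336 0.17 ]
0.18 41 [0.569 0.327 0.181] [0.556 0.322 0.17 ] [0.576 0.338 0.19 ]
0.2 39 [0.57  0.328 0.199] [0.556 0.323 0.191] [0.579 0.341 0.21 ]
0.22 42 [0.567 0.33  0.22 ] [0.557 0.323 0.21 ] [0.577 0.342 0.23 ]
0.24 39 [0.571 0.332 0.239] [0.555 0.324 0.23 ] [0.577 0.347 0.249]
0.26 28 [0.567 0.333 0.257] [0.556 0.327 0.25 ] [0.576 0.343 0.262]
white 140 [0.444 0.298 0.12 ] [0.573 0.332 0.251]
```

View pics/crop.png

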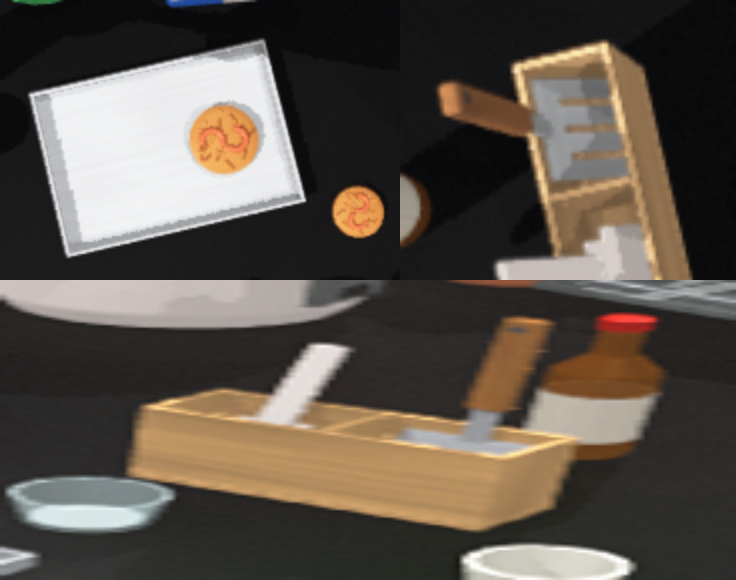

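The crop confirms the target: the larger orange fritter is in the tray near its −y wall. The blade's slots face the caddy's −y side, and the turner is in the +x compartment. Next: tray pose and reachability.

```bash
cat >> h.py <<'E'
a=np.radians(13.0); k=np.array([0,0,1.])
def frame(f,pitch):  # turner rotation; f = horizontal heading of blade, pitch = nose-down angle
    f=np.array([f[0],f[1],0])/np.hypot(f[0],f[1]); c,s=np.cos(pitch),np.sin(pitch)
    x=c*f-s*k; z=s*f+c*k
    return np.c_[x,np.cross(z,x),z]
GL=np.array([-.183,0,.0505])
def tool(RT,G,tilt,sgn):  # grip point G world -> TCP, rotvec. tilt: tool z leaning to +x turner
    zt=np.array([np.sin(tilt),0,-np.cos(tilt)]); yt=np.array([0,sgn,0]); Rt=RT@np.c_[np.cross(yt,zt),yt,zt]
    return G+.019*Rt[:,2],R.from_matrix(Rt).as_rotvec()
def org2g(RT,o,g=GL): return np.array(o)+RT@g
fc=np.array([np.sin(a),-np.cos(a)]); P0=np.radians(56); G0=np.array([.563,.332,.186])
E
python3 - <<'E'
from h import *
D=np.load("top.npz");P=D["P"];im=D["im"]
for n in("top","scene"):
    D=np.load(n+".npz");P=D["P"];im=D["im"]; hsv=cv2.cvtColor(im,cv2.COLOR_BGR2HSV)
    m=((hsv[...,2]>70)&(hsv[...,1]<60)&(P[...,2]<.028)&(P[...,2]>-.01)).astype(np.uint8)
    seed=(350,240) if n=="top" else (300,285)
    nn,l=cv2.connectedComponents(m); p=P[l==l[seed[1],seed[0]]]
    q=p[p[:,2]>.012]
    for t,w in(("all",p),("wall",q)):
        r=cv2.minAreaRect((w[:,:2]*1000).astype(np.float32)); print(n,t,len(w),np.round(r[0],1),np.round(r[1],1),round(r[2],2))
    print("floor z",np.median(p[p[:,2]<.008][:,2]))
ft=fc
for sgn in(1,-1):
  for tilt in np.radians([-20,-10,0,10]):
    RT=frame(fc,P0); out=[]
    for dz in(0,.15):
        q=inverse_kinematics(*tool(RT,G0+[0,0,dz],tilt,sgn)); out.append(None if q is None else np.round(q,2).tolist())
    RT=frame(ft,.05)
    for o in([.45,0,.15],[.5,-.24,.02],[.49,-.2,.15]):
        q=inverse_kinematics(*tool(RT,org2g(RT,o),tilt,sgn)); out.append(None if q is None else np.round(q,2).tolist())
    print(sgn,np.degrees(tilt).round(),*out,sep="\n ")
E
```

```text
top all 9397 [ 489.9 -128. ] [228.4 330. ] 12.33
top wall 855 [ 488.2 -127.2] [222.8 323. ] 12.26
floor z 0.002116896962934822
scene all 5114 [ 479.1 -115.5] [259.8 356.9] 12.39
scene wall 681 [ 489.7 -128.6] [227.1 325.3] 12.32
floor z 0.0022146268424663162
1
 -20.0
 [-0.03, 0.54, 1.88, 1.22, 1.56, -0.87]
 [-0.03, 0.33, 1.83, 1.22, 1.64, -0.63]
 [0.04, -0.15, 2.14, 0.41, 1.26, -0.33]
 [-0.43, 0.17, 2.08, 0.34, 1.16, -0.83]
 [-0.36, -0.02, 2.02, 0.33, 1.39, -0.69]
1
 -10.0
 [-0.0, 0.45, 1.87, 1.11, 1.44, -0.77]
 [-0.0, 0.27, 1.79, 1.1, 1.56, -0.54]
 [0.17, -0.17, 2.12, 0.24, 1.22, -0.14]
 [-0.33, 0.09, 2.13, 0.22, 1.05, -0.68]
 [-0.26, -0.09, 2.05, 0.21, 1.3, -0.56]
1
 0.0
 [0.04, 0.37, 1.87, 0.99, 1.34, -0.65]
 [0.04, 0.21, 1.76, 0.96, 1.49, -0.43]
 [0.31, -0.17, 2.1, 0.05, 1.21, 0.06]
 [-0.23, 0.03, 2.18, 0.06, 0.96, -0.49]
 [-0.15, -0.15, 2.08, 0.05, 1.22, -0.39]
1
 10.0
 [0.1, 0.3, 1.85, 0.85, 1.26, -0.52]
 [0.1, 0.17, 1.72, 0.8, 1.44, -0.32]
 [0.44, -0.14, 2.08, -0.13, 1.23, 0.26]
 [-0.11, -0.0, 2.22, -0.15, 0.89, -0.24]
 [-0.02, -0.18, 2.11, -0.13, 1.18, -0.2]
-1
 -20.0
 [-0.03, 0.54, 1.88, 1.22, 1.56, 2.27]
 [-0.03, 0.33, 1.83, 1.22, 1.64, 2.51]
 None
 [-0.43, 0.17, 2.08, 0.34, 1.16, 2.31]
 [-0.36, -0.02, 2.02, 0.33, 1.39, 2.45]
-1
 -10.0
 [-0.0, 0.45, 1.87, 1.11, 1.44, 2.37]
 None
 None
 [-0.33, 0.09, 2.13, 0.22, 1.05, 2.46]
 None
-1
 0.0
 [0.04, 0.37, 1.87, 0.99, 1.34, 2.49]
 None
 None
 None
 None
-1
 10.0
 None
 None
 None
 None
 None
```

```bash
python3 - <<'E'
from h import *
s=manip.state()
manip.move_linear(s["tool_pos"]+[0,0,.22],rate=.3)
RT=frame(fc,P0); d=-RT[:,2]
p,r=tool(RT,G0,0,1)
manip.move_pose(p-.13*d+[0,-.08,.2],r)
manip.set_gripper(.06,20)
manip.move_linear(p-.13*d,rate=.25)
s=manip.state(); print(s["clock"],s["contact_force"])
d1,T=cap("wrist"); cv2.imwrite("pics/w1.png",d1["image"])
X=cloud(d1,T); hsv=cv2.cvtColor(d1["image"],cv2.COLOR_BGR2HSV)
with np.errstate(invalid='ignore'):
  m=(hsv[...,0]<20)&(hsv[...,1]>100)&(abs(X[...,0]-.563)<.05)&(abs(X[...,1]-.33)<.03)&(X[...,2]>.14)&(X[...,2]<.28)
q=X[m]; print(len(q))
u=np.array([np.cos(a),np.sin(a),0])
for z in(.15,.17,.19,.21,.23,.25):
    w=q[abs(q[:,2]-z)<.01]
    if len(w): print(z,len(w),np.median(w,0).round(4),np.percentile((w-G0)@u,[1,99]).round(4),np.median((w-G0)@np.r_[fc,0]).round(4))
E
```

```text
4.6083 [ 0.70348135 -0.2414175   0.80190977]
3166
0.15 332 [0.5646 0.3244 0.1507] [-0.0111  0.0103] 0.0077
0.17 386 [0.5645 0.3258 0.1705] [-0.0107  0.0106] 0.0062
0.19 432 [0.5642 0.3272 0.1902] [-0.0101  0.0104] 0.0048
0.21 513 [0.5639 0.3285 0.2107] [-0.0105  0.0106] 0.0034
0.23 610 [0.5635 0.33   0.2303] [-0.0107  0.0107] 0.002
0.25 725 [0.5628 0.3319 0.2531] [-0.0107  0.0107] 0.0002
```

View pics/w1.png

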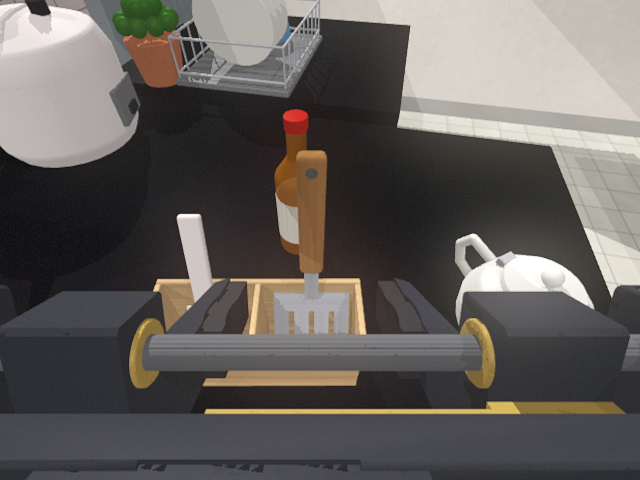

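Wrist view: the handle (312,210) is centred between the fingers, and the paddle (190,250) is outside the left finger. Next: go in, grip and draw up.

```bash
sed -i 's/G0=np.array(\[.563,.332,.186\])/G0=np.array([.5626,.334,.186])/' h.py; cat >> h.py <<'E'
def fk(p,r,tilt=0): # not used for control
    pass
def rep(t=""):
    s=manip.state(); print(t,round(s["clock"],2),s["tool_pos"].round(4),"F",s["contact_force"].round(2),"M",s["moment"].round(3),"g",round(s["gripper_width"],4),round(s["grasp_force"],1)); return s
E
python3 - <<'E'
from h import *
RT=frame(fc,P0); p,r=tool(RT,G0,0,1)
manip.move_linear(p,rate=.1); rep("in")
manip.set_gripper(0.0,50); rep("grip")
manip.move_linear(p+[0,0,.05],rate=.06); rep("up5")
manip.move_linear(p+[0,0,.15],rate=.12); manip.dwell(.2); rep("up15")
d,T=cap("scene"); cv2.imwrite("pics/s2.png",d["image"][100:320,300:540]); d,T=cap("wrist"); cv2.imwrite("pics/w2.png",d["image"])
a1=cv2.resize(cv2.imread("pics/s2.png"),(400,367)); b=cv2.resize(d["image"],(400,367)); cv2.imwrite("pics/c2.png",np.hstack([a1,b]))
E
```

```text
in 6.12 [0.5596 0.349  0.1758] F [-0.9  -0.03 -0.2 ] M [-0.451 -0.013 -0.019] g 0.0602 0.0
grip 6.83 [0.5591 0.3494 0.1754] F [0.1  0.17 0.76] M [-0.372 -0.056 -0.035] g 0.0207 50.0
up5 7.81 [0.5588 0.3493 0.2249] F [-0.26 -0.62 -1.4 ] M [-0.579 -0.088  0.038] g 0.0198 50.0
up15 8.99 [0.5587 0.3493 0.3242] F [-0.46 -0.08 -1.28] M [-0.558 -0.057 -0.035] g 0.0202 50.0
```

View pics/c2.png

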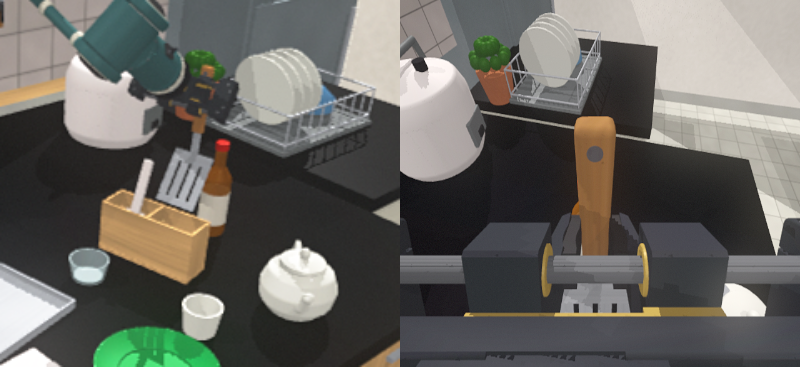

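Scene and wrist: the turner is held straight and its blade is well clear of the caddy, with the paddle still in place. Next: swing it level over the tray and measure the blade.

```bash
cat >> h.py <<'E'
at=np.radians(12.3); ft=np.array([np.sin(at),-np.cos(at)]); xt=np.array([np.cos(at),np.sin(at)]); TC=np.array([.489,-.128])
def go(s,lat,z,pitch,rate,g=GL,dpos=(0,0)):
    RT=frame(ft,pitch); o=np.r_[TC+ft*s+xt*lat,z]; p,r=tool(RT,org2g(RT,o,g),0,1)
    manip.move_linear(p,rate=rate,rot=r)
def blade(im,P):  # fit plane to blade points
    pass
E
python3 - <<'E'
from h import *
G=G0+[0,0,.15]
for f,pi in((.35,.4),(.7,.2)):
    RT=frame(fc,P0*(1-f)); p,r=tool(RT,G+[-.02*f,-.06*f,0],0,1); manip.move_linear(p,rate=.06,rot=r)
go(-.02,-.008,.2,.07,.15); rep("over")
go(.0,-.008,.12,.07,.1); manip.dwell(.3); rep("hover")
RT=frame(ft,.07)
o=np.r_[TC+ft*.0+xt*-.008,.12]
for n in("top","scene"):
    d,T=cap(n); X=cloud(d,T); L=(X-o)@RT   # turner-frame coords
    np.savez("hov_"+n+".npz",P=X,im=d["image"]); cv2.imwrite(f"pics/hov_{n}.png",d["image"])
    with np.errstate(invalid='ignore'): m=(abs(L[...,1])<.06)&(L[...,0]>-.12)&(L[...,0]<.03)&(abs(L[...,2])<.03)
    q=L[m]; print(n,len(q),q.min(0).round(4),q.max(0).round(4))
    b=q[(q[:,0]>-.095)]
    A=np.c_[b[:,:2],np.ones(len(b))]; c,*_=np.linalg.lstsq(A,b[:,2],rcond=None); res=b[:,2]-A@c; k2=abs(res)<.003; c,*_=np.linalg.lstsq(A[k2],b[k2,2],rcond=None); print("plane",c.round(4),k2.mean())
    print("rect",cv2.minAreaRect((b[:,:2]*1000).astype(np.float32)))
E
python3 - <<'E'
import cv2,numpy as np
a=cv2.imread("pics/hov_top.png")[150:350,220:460]; b=cv2.imread("pics/hov_scene.png")[180:380,180:420]
cv2.imwrite("pics/hov.png",cv2.resize(np.hstack([a,b]),(800,333)))
E
```

```text
over 12.22 [0.4389 0.0664 0.2444] F [-0.33 -0.31 -1.54] M [-0.04   0.092 -0.001] g 0.0202 50.0
hover 13.49 [0.4431 0.0466 0.1648] F [-0.72 -0.24 -1.85] M [-0.021  0.066 -0.018] g 0.0203 50.0
top 649 [-0.079  -0.0394 -0.0179] [-0.0046  0.0407 -0.0018]
plane [-0.0917 -0.0021 -0.0124] 0.8782742681047766
rect ((-41.628021240234375, 0.7496528625488281), (80.53630828857422, 73.93254852294922), 89.46109771728516)
scene 592 [-0.1196 -0.0435 -0.016 ] [-0.0025  0.044   0.0105]
plane [-0.0841  0.0029 -0.0123] 0.8689516129032258
rect ((-48.77888488769531, 0.3674278259277344), (87.59294891357422, 92.26534271240234), 89.77325439453125)
```

View pics/hov.png

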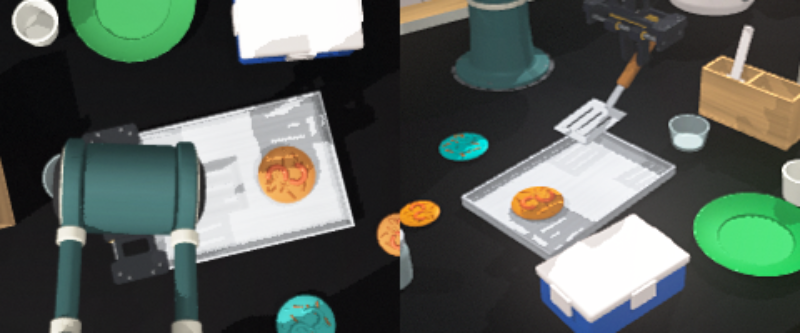

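Top and scene: the blade is level-ish over the empty part of the tray. The depth fit shows it 0.088 rad nose-down of nominal, turned about the grip. I'll compensate for that, then do a guarded descent.

```bash
cat >> h.py <<'E'
GL2=np.array([-.185,-.0005,.0483]); DEL=.088
def go2(s,lat,z,pitch,rate):
    RT=frame(ft,pitch); o=np.r_[TC+ft*s+xt*lat,z]; G=org2g(RT,o,GL2)
    p,r=tool(frame(ft,pitch-DEL),G,0,1); manip.move_linear(p,rate=rate,rot=r)
E
python3 - <<'E'
from h import *
manip.set_gripper(0,60)
go2(.012,-.008,.05,.06,.12); manip.dwell(.2); s0=rep()
go2(.012,-.008,.009,.06,.05); manip.dwell(.2); s=rep(); f0=s["contact_force"][2]; m0=s["moment"]
z=.009
while z>-.002:
    z-=.001; go2(.012,-.008,z,.06,.02); manip.dwell(.1); s=manip.state(); print(round(z,4),s["contact_force"].round(2),s["moment"].round(3))
    if s["contact_force"][2]-f0>1.2: break
E
```

```text
14.78 [0.4456 0.0355 0.0914] F [ 0.76  0.06 -1.01] M [0.094 0.105 0.032] g 0.0199 60.0
 15.95 [0.445  0.0356 0.0497] F [ 0.16  0.41 -1.48] M [0.089 0.142 0.012] g 0.0199 60.0
0.008 [ 0.63 -0.34 -0.91] [ 0.084  0.111 -0.014]
0.007 [ 0.74  0.5  -1.51] [ 0.02   0.06  -0.022]
0.006 [-0.01 -0.17 -1.8 ] [0.041 0.116 0.008]
0.005 [ 0.95  0.06 -1.49] [0.06  0.051 0.027]
0.004 [-0.39 -0.33 -0.61] [0.057 0.081 0.024]
0.003 [ 0.22  0.14 -1.36] [ 0.11   0.071 -0.046]
0.002 [ 0.52  0.55 -1.8 ] [-0.009  0.068  0.065]
0.001 [ 0.46  0.13 -2.06] [ 0.053  0.055 -0.015]
0.0 [ 0.21  0.79 -1.53] [ 0.047  0.009 -0.018]
-0.001 [ 0.29 -1.   -1.56] [0.027 0.07  0.029]
-0.002 [ 1.12  0.52 -1.25] [ 0.03   0.004 -0.033]
```

```bash
cat >> h.py <<'E'
def meas(s,lat,z,pitch,names=("top","scene"),tag=None):
    RT=frame(ft,pitch); o=np.r_[TC+ft*s+xt*lat,z]
    for n in names:
        d,T=cap(n); X=cloud(d,T); L=(X-o)@RT
        if tag: cv2.imwrite(f"pics/{tag}_{n}.png",d["image"])
        hsv=cv2.cvtColor(d["image"],cv2.COLOR_BGR2HSV)
        with np.errstate(invalid='ignore'): m=(abs(L[...,1])<.036)&(L[...,0]>-.095)&(L[...,0]<-.005)&(abs(L[...,2])<.02)&(hsv[...,1]<80)
        b=L[m]; A=np.c_[b[:,:2],np.ones(len(b))]; k2=np.ones(len(b),bool)
        if len(b)<40: print(n,"few",len(b)); continue
        for _ in range(6):
            c,*_=np.linalg.lstsq(A[k2],b[k2,2],rcond=None); res=b[:,2]-A@c; k2=(res>-.0015)&(res<.004)
        print(n,len(b),k2.mean().round(2),"plane",c.round(4))
        q=X[m]; print("  by x:",[(round(x,3),np.percentile(q[abs(b[:,0]-x)<.007][:,2],[20,50,85]).round(4).tolist()) for x in (-.085,-.065,-.045,-.025,-.01)])
E
python3 - <<'E'
from h import *
rep()
meas(.012,-.008,-.002,.06,tag="dn")
cv2.imwrite("pics/dn.png",cv2.resize(np.hstack([cv2.imread("pics/dn_top.png")[190:330,280:450],cv2.imread("pics/dn_scene.png")[220:360,200:370]]),(800,330)))
E
```

```text
19.8 [0.4447 0.0355 0.0383] F [ 1.12  0.52 -1.25] M [ 0.03   0.004 -0.033] g 0.0195 60.0
top 903 0.34 plane [0.0226 0.008  0.0079]
  by x: [(-0.085, [0.0041, 0.0063, 0.0093]), (-0.065, [0.0025, 0.0051, 0.0088]), (-0.045, [0.0024, 0.0051, 0.0077]), (-0.025, [0.002, 0.0041, 0.0071]), (-0.01, [0.0018, 0.004, 0.0065])]
scene 426 0.51 plane [ 0.0339 -0.0107  0.0074]
  by x: [(-0.085, [0.0049, 0.0066, 0.0083]), (-0.065, [0.0034, 0.0054, 0.0072]), (-0.045, [0.0031, 0.0048, 0.0073]), (-0.025, [0.0025, 0.0046, 0.0076]), (-0.01, [0.0023, 0.0037, 0.0052])]
```

View pics/dn.png

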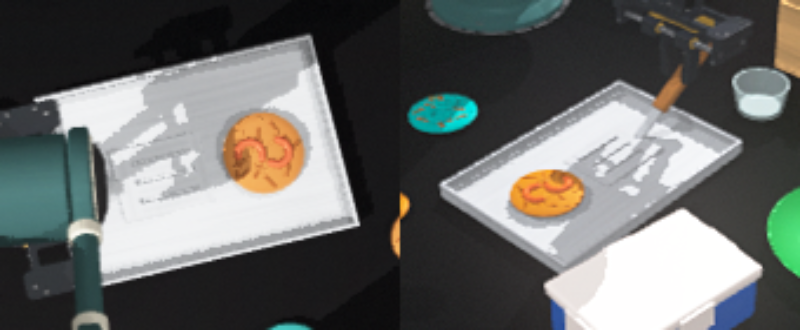

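Both views: the blade lies on the tray floor just behind the fritter and the grip gives slightly, so the contact force is light. Next: slide forward and watch the force.

```bash
python3 - <<'E'
from h import *
s=.012
while s<.1475:
    s=min(s+.012,.148); go2(s,-.008,-.001,.06,.05); st=manip.state(); print(round(s,3),round(st["clock"],1),"Ff",round(st["contact_force"][:2]@ft,2),"Fz",round(st["contact_force"][2],2),"g",round(st["gripper_width"],4))
    if st["contact_force"][:2]@ft<-8: break
manip.dwell(.2)
for n in("top","scene"):
    d,T=cap(n); cv2.imwrite(f"pics/in_{n}.png",d["image"]); X=cloud(d,T); hsv=cv2.cvtColor(d["image"],cv2.COLOR_BGR2HSV)
    with np.errstate(invalid='ignore'): m=(hsv[...,0]<25)&(hsv[...,1]>150)&(hsv[...,2]>90)&(X[...,0]>.42)&(X[...,0]<.6)&(X[...,1]<-.1)&(X[...,1]>-.31)&(X[...,2]<.06)
    q=X[m]; L=np.c_[(q[:,:2]-TC)@ft,(q[:,:2]-TC)@xt,q[:,2]]; print(n,len(q),np.percentile(L,[2,50,98],axis=0).round(4).tolist())
cv2.imwrite("pics/in.png",cv2.resize(np.hstack([cv2.imread("pics/in_top.png")[190:330,280:450],cv2.imread("pics/in_scene.png")[220:360,200:370]]),(800,330)))
E
```

```text
0.024 20.3 Ff 0.44 Fz -1.57 g 0.0199
0.036 20.7 Ff -0.34 Fz -1.04 g 0.0198
0.048 21.1 Ff 0.2 Fz -1.64 g 0.02
0.06 21.5 Ff 0.87 Fz -0.16 g 0.0195
0.072 21.9 Ff 0.5 Fz -1.61 g 0.0201
0.084 22.2 Ff 0.27 Fz -0.93 g 0.0201
0.096 22.6 Ff 1.11 Fz -1.93 g 0.0201
0.108 23.0 Ff 0.66 Fz -2.25 g 0.0202
0.12 23.4 Ff 0.31 Fz -1.55 g 0.0199
0.132 23.8 Ff 0.6 Fz -1.0 g 0.0196
0.144 24.2 Ff 0.05 Fz -1.55 g 0.0197
0.148 24.5 Ff 0.57 Fz -1.16 g 0.0196
top 547 [[0.0939, -0.0478, 0.013], [0.1214, -0.0122, 0.0192], [0.1501, 0.031, 0.0255]]
scene 506 [[0.0023, -0.0438, 0.0137], [0.1129, -0.0022, 0.0191], [0.1487, 0.0335, 0.0432]]
```

View pics/in.png

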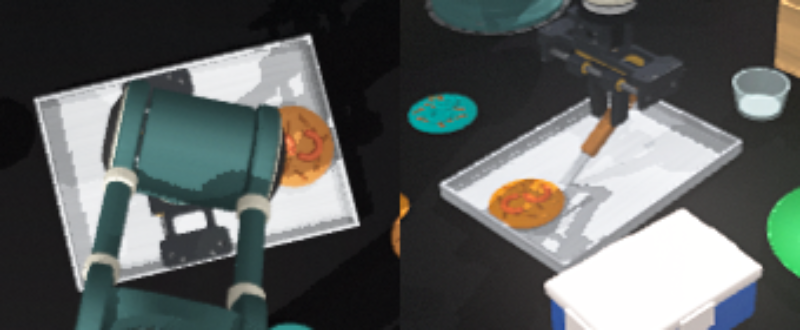

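Top and scene: the fritter is against the −y wall and up on the blade (its top is about 4 mm higher), and the blade is hidden under it. Now lift, easing the nose up.

```bash
cat >> h.py <<'E'
def fr(names=("top","scene"),tag=None):
    for n in names:
        d,T=cap(n); X=cloud(d,T); hsv=cv2.cvtColor(d["image"],cv2.COLOR_BGR2HSV)
        if tag: cv2.imwrite(f"pics/{tag}_{n}.png",d["image"])
        with np.errstate(invalid='ignore'): m=((hsv[...,0]<25)&(hsv[...,1]>150)&(hsv[...,2]>90)&(X[...,0]>.42)&(X[...,0]<.6)&(X[...,1]<-.1)&(X[...,1]>-.31)&(X[...,2]<.3)).astype(np.uint8)
        k,l,st,c=cv2.connectedComponentsWithStats(m); i=1+np.argmax(st[1:,4]); q=X[l==i]
        L=np.c_[(q[:,:2]-TC)@ft,(q[:,:2]-TC)@xt,q[:,2]]; A=np.c_[L[:,:2]-L[:,:2].mean(0),np.ones(len(L))]
        w=np.ones(len(L),bool)
        for _ in range(5):
            cc,*_=np.linalg.lstsq(A[w],L[w,2],rcond=None); w=abs(L[:,2]-A@cc)<.006
        print(n,len(q),"slopes s,lat, z",cc.round(3),"ext",np.percentile(L,[2,50,98],axis=0).round(3).tolist())
E
python3 - <<'E'
from h import *
go2(.147,-.008,.012,.0,.03); go2(.143,-.008,.025,-.05,.03); manip.dwell(.3); rep("l1"); fr()
go2(.135,-.008,.06,-.06,.05); manip.dwell(.4); rep("l2"); fr(tag="l2")
cv2.imwrite("pics/l2.png",cv2.resize(np.hstack([cv2.imread("pics/l2_top.png")[190:330,280:450],cv2.imread("pics/l2_scene.png")[220:360,200:370]]),(800,330)))
E
```

```text
l1 25.7 [ 0.4719 -0.0895  0.0451] F [ 0.36  0.42 -2.95] M [0.206 0.077 0.045] g 0.0198 60.0
top 869 slopes s,lat, z [-0.027 -0.004  0.024] ext [[0.058, -0.047, 0.018], [0.097, -0.008, 0.024], [0.137, 0.032, 0.03]]
scene 502 slopes s,lat, z [-0.031 -0.021  0.023] ext [[0.061, -0.043, 0.017], [0.103, -0.001, 0.023], [0.141, 0.034, 0.029]]
l2 27.03 [ 0.4699 -0.0812  0.0781] F [-0.84  0.41 -1.85] M [ 0.272  0.103 -0.002] g 0.0199 60.0
top 915 slopes s,lat, z [-0.009 -0.012  0.058] ext [[0.05, -0.047, 0.052], [0.088, -0.008, 0.058], [0.129, 0.031, 0.064]]
scene 493 slopes s,lat, z [-0.03  -0.019  0.058] ext [[0.053, -0.045, 0.052], [0.095, -0.001, 0.058], [0.131, 0.035, 0.063]]
```

View pics/l2.png

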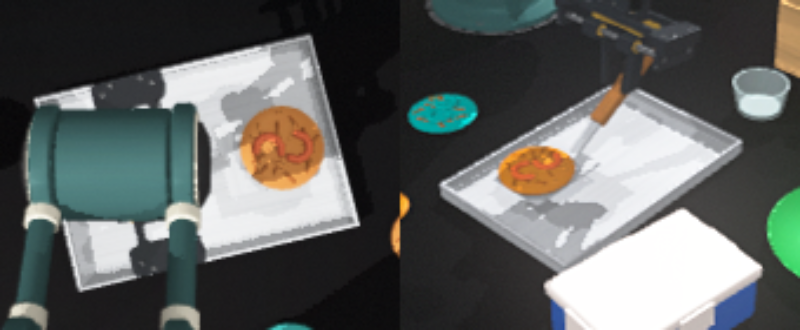

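The fritter is lying level on the blade, clear of the tray. Next: raise to drip height, check that it is steady, and hand in.

```bash
python3 - <<'E'
from h import *
go2(.12,-.008,.128,-.065,.06); manip.dwell(.5); rep(); fr(); manip.dwell(1.5); rep(); fr(tag="end")
with open("h.py","a") as f: pass
d=cv2.imread("pics/end_scene.png")[200:360,180:400]; cv2.imwrite("pics/end.png",cv2.resize(d,(660,480)))
E
```

```text
28.93 [ 0.4669 -0.0665  0.1454] F [-0.58 -0.73 -2.08] M [0.266 0.145 0.037] g 0.0198 60.0
top 1037 slopes s,lat, z [-0.015 -0.008  0.126] ext [[0.035, -0.048, 0.12], [0.074, -0.008, 0.126], [0.114, 0.031, 0.132]]
scene 484 slopes s,lat, z [-0.018 -0.012  0.126] ext [[0.037, -0.046, 0.12], [0.081, -0.0, 0.125], [0.117, 0.034, 0.131]]
 30.53 [ 0.4669 -0.0665  0.1454] F [-0.18  0.38 -2.43] M [ 0.271  0.118 -0.006] g 0.0199 60.0
top 1038 slopes s,lat, z [-0.01  -0.011  0.126] ext [[0.035, -0.047, 0.12], [0.074, -0.008, 0.126], [0.113, 0.031, 0.131]]
scene 487 slopes s,lat, z [-0.023 -0.017  0.125] ext [[0.038, -0.046, 0.12], [0.081, -0.001, 0.125], [0.117, 0.034, 0.131]]
```

View pics/end.png

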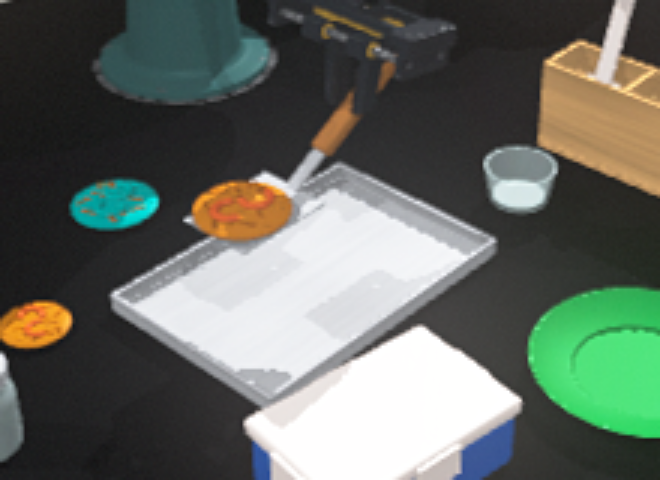

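The fritter is steady and level on the blade, with its underside about 11 cm up and over the tray. The caddy, paddle and bystanders are in place.

```bash
python3 -c "
from h import *
print(order.close_job())"
```

```text
the job is handed in; nothing more can be done
None
```

The job is handed in with the turner still held by its handle and the fritter lying level on the blade, about 11 cm up and over the tray; the close call returned no verdict, so I don't know how it was judged.

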